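# Tip the screws out of a twin-bay hardware box and keep the nuts in

## Task

Empty only the black screws out of the blue twin-bay hardware box into the round steel parts dish. Slide the box's smoke-clear cover fully across so that it shuts the brass nuts in and bares the screws, then lift the box, tip its screw end over the dish until all four screws have slid out into it, and set the box gently back down, flat and upright on the middle of the black rubber mat with the cover still across and every nut still in its bay. Leave the vials, the bottle and the clamping fork as they stand.

Things in the scene. Friction and masses are not known exactly. Their poses are not given: they have to be found in the camera images.
- parts_box: Blue plastic hardware box, loose, 0.2 to 0.35 kg; 154 long (x) x 60 wide (y) x 34 mm high. Origin: centre of its underside; x points to its screw end, z up. Divider 4 mm thick at x = 0: screw bay at x > 0, nut bay at x < 0. Its two long walls (3 mm, vertical, ribbed for the fingers at the middle) run its whole length: take it across them.
- screw_bay (a point): Point on the screw bay's floor, (17, 0, 9) mm in the box's frame. The floor is flat to x = 32 mm, then rises as a straight 23 degree ramp to the pour lip; no wall closes the end, only the cover closes the bay. Slick plastic (friction about 0.25): screw end down, the screws start to slide at 35 to 40 degrees of tip and have all run out by about 45.
- pour_lip (a point): Middle of the open lip at the screw end, at (77, 0, 28) mm in the box's frame, axes as the box's. When the box is tipped slowly the screws leave here and land some 20 to 40 mm further on.
- nut_bay (a point): Point on the nut bay's floor, (-17, 0, 9) mm in the box's frame. The nut bay mirrors the screw bay. With the cover over it the nuts stay behind the divider when the screw end is tipped down.
- cover (a joint): Smoke-tinted clear sliding cover of the box, 75 x 53 x 3 mm, held under rails on the long walls. Value in m: 0 = over the screw bay (starts 0 to 0.012), 0.077 = end stop over the nut bay. It moves to the box's -x as the value grows, with about 0.6 N of friction, and stays where it is left, also when tipped.
- cover_grip (a point): Centre of the top of the black grip block on the cover: 26 mm along the box, 12 across, 12 high; its top is 44 mm above the box's underside, 10 above the long walls. At cover value v (m) it is at (39.5 - 1000 v, 0, 44) mm in the box's frame. Axes as the box's.
- dish: Round magnetic parts dish of bright steel, held fast to the steel table by its magnet; 140 mm over the rim, 31 mm high, inside 106 mm across at the floor and 134 at the rim, floor 7 mm above the table. Origin: centre of its underside.
- mat: Black rubber mat, fixed, 180 (x) x 240 (y) x 3 mm; origin at the centre of its underside. The box starts on it, screw end within about 0.95 rad of the world's +y. Mat and dish may be either way round, left or right.
- screw_0: Black steel socket-head cap screw, loose, 10 g: head 10 dia x 6, shank 6 dia x 12, 18 mm long in all. Starts lying in the screw bay. Origin on its axis at mid-length.
- screw_1: Black steel socket-head cap screw, loose, 10 g: head 10 dia x 6, shank 6 dia x 12, 18 mm long in all. Starts lying in the screw bay. Origin on its axis at mid-length.
- screw_2: Black steel socket-head cap screw, loose, 10 g: head 10 dia x 6, shank 6 dia x 12, 18 mm long in all. Starts lying in the screw bay. Origin on its axis at mid-length.
- screw_3: Black steel socket-head cap screw, loose, 10 g: head 10 dia x 6, shank 6 dia x 12, 18 mm long in all. Starts lying in the screw bay. Origin on its axis at mid-length.
- nut_0: Brass hex nut, loose, 10 g: 10 mm across flats, 6 mm high. Lies in the nut bay. Origin: centre of its underside.
- nut_1: Brass hex nut, loose, 10 g: 10 mm across flats, 6 mm high. Lies in the nut bay. Origin: centre of its underside.
- nut_2: Brass hex nut, loose, 10 g: 10 mm across flats, 6 mm high. Lies in the nut bay. Origin: centre of its underside.
- vial_blue: Small white vial with a blue screw cap, 22 dia x 60 mm, a loose bystander. Origin: centre of its underside.
- vial_red: Small white vial with a red screw cap, 22 dia x 60 mm, a loose bystander. Origin: centre of its underside.
- oil_bottle: Amber bottle with a black screw cap, 27 dia x 65 mm, a loose bystander. Origin: centre of its underside.
- clamp_fork: Black clamping fork lying on the table, 25 x 60 x 16 mm, a loose bystander. Origin: centre of its underside.

How it is judged (in metres and radians):
On the way, in this order (a step that is already met when the one before it is completed fails the run):
1. the cover is slid fully across over the nut bay (value over 0.071) (value of joint cover above 0.071 m), for 0.2 s.
2. the box is tipped at the dish (over 20 degrees from level, its lip within 100 mm of the dish's centre in plan) and all four screws lie in the dish (angle between parts_box's own z axis and vertical above 0.35 rad and horizontal distance between pour_lip and dish below 0.1 m and horizontal distance between each of screw_0, screw_1, screw_2, screw_3 and dish below 0.066 m and height (world z) of each of screw_0, screw_1, screw_2, screw_3 below 0.04 m), for 0.2 s.
At the end, for the whole second after the job is handed in: All four screws rest in the dish (under 66 mm from its centre, below 40 mm). The box stands still and upright (within 3.5 degrees) on the mat, its centre under 70 mm from the mat's, the cover over the nut bay (value over 0.068) and all three nuts in that bay (horizontal distance between each of screw_0, screw_1, screw_2, screw_3 and dish below 0.066 m and height (world z) of each of screw_0, screw_1, screw_2, screw_3 below 0.04 m and x of nut_0 in the frame of parts_box between -0.077 and 0 m and z of nut_0 in the frame of parts_box between 0.004 and 0.031 m and y of nut_0 in the frame of parts_box between -0.028 and 0.028 m and x of nut_1 in the frame of parts_box between -0.077 and 0 m and z of nut_1 in the frame of parts_box between 0.004 and 0.031 m and y of nut_1 in the frame of parts_box between -0.028 and 0.028 m and x of nut_2 in the frame of parts_box between -0.077 and 0 m and z of nut_2 in the frame of parts_box between 0.004 and 0.031 m and y of nut_2 in the frame of parts_box between -0.028 and 0.028 m and angle between parts_box's own z axis and vertical below 0.06 rad and horizontal distance between parts_box and mat below 0.07 m and height (world z) of parts_box between 0.001 and 0.008 m and linear speed of parts_box below 0.02 m/s and value of joint cover above 0.068 m and linear speed of each of screw_0, screw_1, screw_2, screw_3 below 0.05 m/s); the robot touches nothing.
It fails at once if a nut has left its bay (x of any of nut_0, nut_1, nut_2 in the frame of parts_box above 0.004 m or distance between any of nut_0, nut_1, nut_2 and parts_box above 0.1 m).
It fails at once if the box is dropped or slammed on the mat (contact over 60 N) (contact force between parts_box and mat above 60 N).
It fails at once if a vial, the bottle or the clamping fork is pushed more than 30 mm or knocked over (distance of any of vial_blue, vial_red, oil_bottle, clamp_fork from where it was at the start of the episode above 0.03 m or angle between any of vial_blue, vial_red, oil_bottle, clamp_fork's own z axis and vertical above 0.5 rad).
It also fails if it takes over 61 s, if anything falls off the work surface, if the arm or the gripper's body presses on something with over 40 N, if the wrist force passes 120 N, or if a joint passes its speed limit or range.

## Robot

A 6-joint arm with a two-finger parallel gripper is mounted at the origin on a cart in front of the work surface, level with it; the furniture and walls round the work are solid. World frame = base frame: x ahead of the robot, y to its left, z up, the work surface at z = 0. Lengths are in mm, angles in rad, forces in N, time in s.
With the tool pointing down it reaches from about 325 to 875 mm from the base axis. Payload 4.4 kg.
Tool frame: the origin (TCP) lies on the centre line of the jaws, within the pads' length; the fingertips stand ahead of it and the grasp point (between the pads) lies 6 mm ahead of it (ctrl.tcp_to_tips is the z of the fingertips in the tool frame, in mm); z points along the fingers, y is the line along which they close (so a half turn about z gives the same grasp; the last joint's range is limited). The gripper opens to 85 mm and grips with 20 to 120 N. Pads are 22 mm wide; open, the fingers measure 114 mm over their backs; the gripper's body (76 mm by 85 mm) begins 54 mm behind the grasp point. The pads swing forward as they close: fully open they stand 13 mm farther back than shut.
Start: joints at [1.01, 0.207, 1.542, -0, 1.393, -0.15], TCP at [229.105, 527.389, 256.282] pointing down, gripper open.
Joint ranges: [-2.73, 2.73], [-0.86, 2.22], [0.23, 2.46], [-1.11, 4.25], [0.08, 2.63], [-2.82, 2.82]. Speed limits (rad/s): [2.79, 2.79, 3.14, 3.14, 3.14, 3.14].

## Interface

Orientations are given as a 3x3 rotation matrix whose columns are the frame's x, y, z axes.
In Python, from plant import ctrl, sensors, optics gives the robot as it stands. Calls block until the motion is done:
- ctrl.move_ptp(position, orientation): joint-space move of the TCP to a pose.
- ctrl.move_l(position, rot=None, vel=150, threshold=None): straight line of the TCP; rot=None keeps the orientation; vel is the mean speed in mm/s. With threshold (N) it stops when the force on the tool has changed by that much, and returns True; else False.
- ctrl.set_joints(angles): joint-space move.
- ctrl.gripper_to(opening, force=None): finger opening in mm; force is the grip in N (None keeps the last); returns when the fingers have stopped.
- ctrl.hold(seconds).
- ctrl.solve_ik(position, orientation): joint angles nearest the present ones, or None.
- sensors.read_state(): the state.
- optics.grab_frame(name): name is "scene" or "top" or "wrist"; returns (picture, depth): 384x512x3 uint8, red, green, blue; 384x512 float32, mm along the optical axis (not along the pixel's ray), 0 where there is no reading.
- optics.camera_params(name): a dict with "mtx" (3x3 intrinsics, pixels), "k1" (the pictures are not rectified: a ray, as slopes to the right and down, at radius r is drawn at 1 + k1 r^2 times it, then the intrinsics apply), "R" (3x3) and "t" (3): a world point X has camera coordinates R X + t; the wrist camera has in their place "T_tool_cam" (4x4, takes a point from camera to tool coordinates, whose origin is the TCP and whose axes are the flange's). Camera axes: x right, y down, z forward; pixel columns grow to the right and rows downward; lengths in mm; the calibration is good to about 2 mm. A picture is of the moment at which its call begins: read the wrist's pose just before it. camera_params takes no time and is no camera call.
A pose or a line that the arm cannot do raises ctrl.MotionError and nothing moves.
- ctrl.finish_job(): hands the job in; it is judged then, once.
The state is a dict: "t": time; "q": joint angles; "qvel": joint speeds; "tau": joint torques, N m; "eef_pos": TCP position; "eef_rot": TCP orientation; "force": force on the tool from outside, world axes, zero at the start; "wrist_torque": the same for the moment, N m; "grip_width": finger opening in mm; "grasp_force": force on a finger pad.
Only numpy, scipy, OpenCV 4.12 (cv2) and the standard library are available. Lean on these libraries where they do the work, as an engineer would, in place of code of your own. Each camera call takes 0.05 s, during which the arm holds its last target. There are 200 camera calls.

## Working session

There is one attempt and no reset: what is moved stays moved. The work goes in short steps, each a Python script; the robot and the scene stay as the last script left them, time stands still between calls to the robot, and variables do not carry over. Pictures are saved under pics/ and viewed, at most 10 in all, crops included, and the job is handed in when it is done.

```bash
mkdir -p pics; ls
python3 - <<'E'
from plant import ctrl,sensors,optics
import cv2,numpy as np
for n in ("top","scene"):
    p,d=optics.grab_frame(n); cv2.imwrite(f"pics/{n}0.png",p[:,:,::-1]); np.savez(f"{n}0.npz",p=p,d=d)
    c=optics.camera_params(n); print(n,{k:np.round(v,3).tolist() for k,v in c.items()})
s=sensors.read_state(); print(s["t"],np.round(s["eef_rot"],3).tolist(),s["grip_width"],ctrl.tcp_to_tips)
print(np.round(optics.camera_params("wrist")["T_tool_cam"],3).tolist())
E
```

```text
pics
top {'mtx': [[423.596, 0.0, 249.29], [0.0, 423.596, 184.174], [0.0, 0.0, 1.0]], 'k1': -0.109, 'R': [[0.024, -1.0, 0.012], [-0.98, -0.026, -0.197], [0.197, -0.007, -0.98]], 't': [87.935, 614.009, 1081.634]}
scene {'mtx': [[365.391, 0.0, 254.4], [0.0, 365.391, 191.349], [0.0, 0.0, 1.0]], 'k1': 0.035, 'R': [[0.748, -0.664, 0.016], [-0.421, -0.492, -0.762], [0.514, 0.563, -0.647]], 't': [-395.976, 374.687, 549.366]}
0.1 [[-0.917, 0.398, -0.001], [0.398, 0.917, -0.002], [0.0, -0.002, -1.0]] 85.45736189491637 25.0
[[0.001, -0.962, -0.271, 68.622], [1.0, 0.001, -0.0, -1.196], [0.0, -0.271, 0.962, -117.932], [0.0, 0.0, 0.0, 1.0]]
```

View pics/top0.png

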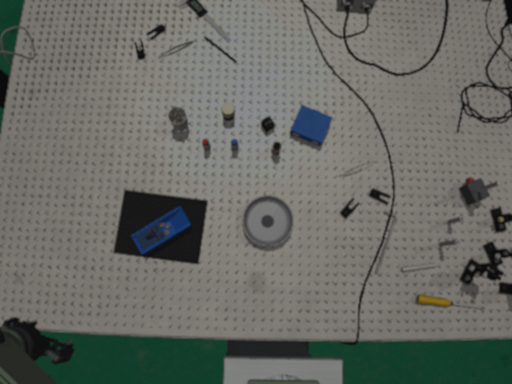

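View pics/scene0.png

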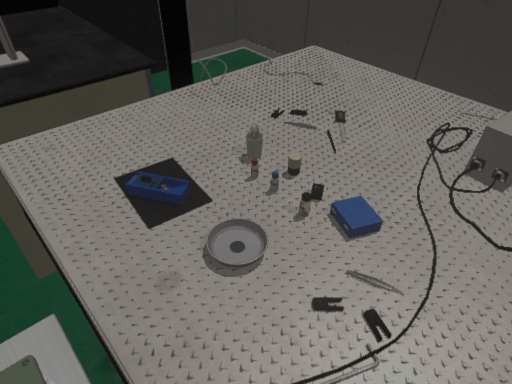

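Top view: the mat is at about (161,228), with the box on it at (161,231). The screw end is at the left (dark screws at about 140,240) and the brass nuts are at (167,230). The dish is at (267,221). The vials are at (206,145) and (235,145), the bottle at (277,148), and forks at (349,208) and (380,195). The scene view agrees. I'll measure coarsely, then look with the wrist camera.

```bash
cat > h.py <<'E'
from plant import ctrl,sensors,optics
import cv2,numpy as np
def rays(c,uv):
    uv=np.float64(uv).reshape(-1,2); K=c["mtx"]
    d=(uv-[K[0,2],K[1,2]])/[K[0,0],K[1,1]]; s=d.copy()
    for _ in range(20): s=d/(1+c["k1"]*(s**2).sum(1,keepdims=True))
    return np.c_[s,np.ones(len(s))]
def plane(c,uv,z,R=None,t=None):
    "pixels -> world points at height z"
    R=c["R"] if R is None else R; t=c["t"] if t is None else t
    D=rays(c,uv)@R; o=-R.T@t
    return o+D*((z-o[2])/D[:,2])[:,None]
def wrist():
    s=sensors.read_state(); p,d=optics.grab_frame("wrist"); c=dict(optics.camera_params("wrist")); T=c["T_tool_cam"]
    W=np.eye(4); W[:3,:3]=s["eef_rot"]; W[:3,3]=s["eef_pos"]; W=np.linalg.inv(W@T)
    c["R"],c["t"]=W[:3,:3],W[:3,3]; return p,d,c
def down(a,tilt=0):
    "tool for box heading a (world angle of box x): tool z=-box z, tool y=+-box y; tilt = screw end down"
    x=np.array([np.cos(a)*np.cos(tilt),np.sin(a)*np.cos(tilt),-np.sin(tilt)]); y=np.array([-np.sin(a),np.cos(a),0]); z=np.cross(x,y)
    return np.c_[x,y,z]   # box rotation
def tool(a,tilt=0,flip=False):
    B=down(a,tilt); R=np.c_[B[:,0],-B[:,1],-B[:,2]]
    return R@np.diag([-1,-1,1]) if flip else R
def big(m):
    cs=cv2.findContours(m.astype(np.uint8),cv2.RETR_EXTERNAL,cv2.CHAIN_APPROX_NONE)[0]; return max(cs,key=cv2.contourArea)
E
python3 - <<'E'
from h import *
f=np.load("top0.npz"); p=f["p"]; c=optics.camera_params("top")
hsv=cv2.cvtColor(p,cv2.COLOR_RGB2HSV)
m=cv2.inRange(hsv,(105,110,50),(130,255,255))>0; m[:,250:]=0
b=big(m); P=plane(c,b,37)[:,:2].astype(np.float32); r=cv2.minAreaRect(P); print("box",r)
print(cv2.boxPoints(r).round().tolist())
v=hsv[...,2]<70; v[:,:110]=0; v[:, 212:]=0; v[:185]=0; v[268:]=0; v|=m
k=big(v); r2=cv2.minAreaRect(plane(c,k,3)[:,:2].astype(np.float32)); print("mat",r2)
for name,uv,z in (("dish",(267,221),31),("vr",(206,142),60),("vb",(235,142),60),("bot",(277,145),65),("f1",(349,208),16),("f2",(380,195),16)): print(name,plane(c,[uv],z)[0].round())
(bx,by)=r[0]
for fl in (False,True):
  for a in (1.9,2.0): print(fl,a,ctrl.solve_ik([bx,by,260],tool(a,0,fl)))
E
```

```text
box ((484.6664733886719, 340.2210388183594), (66.21524047851562, 158.58416748046875), 33.39636993408203)
[[413.0, 388.0], [501.0, 256.0], [556.0, 292.0], [469.0, 425.0]]
mat ((496.64990234375, 348.288818359375), (237.8739471435547, 179.02041625976562), 84.07050323486328)
dish [517.  53.  31.]
vr [727. 226.  60.]
vb [729. 146.  60.]
bot [722.  30.  65.]
f1 [ 560. -177.   16.]
f2 [ 599. -267.   16.]
False 1.9 [ 4.65958338e-01  2.39774387e-01  1.49351080e+00 -4.44089210e-16
  1.40830747e+00  1.36754665e-01]
False 2.0 [ 4.65958338e-01  2.39774387e-01  1.49351080e+00 -4.44089210e-16
  1.40830747e+00  3.67546650e-02]
True 1.9 None
True 2.0 None
```

Run:
```python
from h import *
R=tool(2.16)
# camera sits 68 mm along tool x (box heading)
ctrl.move_ptp([490,340,235],R); ctrl.hold(.2)
p,d,c=wrist(); cv2.imwrite("pics/w1.png",p[:,:,::-1]); np.savez("w1.npz",p=p,d=d,R=c["R"],t=c["t"])
for u in [(256,192)]: print(plane(c,[u],37))
s=sensors.read_state(); print(s["t"])
# pour IK scan: lip 30 before dish centre
D=np.array([517,53.]); T=np.deg2rad(55)
for a in np.arange(2.0,4.6,.2):
    ok=[]
    for t in (0,.4,.8,T):
        B=down(a,t); lip=np.r_[D-30*np.array([np.cos(a),np.sin(a)]),75]; o=lip-B@[77,0,28]; g=o+B@[0,0,20]
        q=ctrl.solve_ik(g-tool(a,t)[:,2]*6,tool(a,t)); ok.append(None if q is None else np.round(q,2).tolist())
    print(round(a,1),ok[0],ok[2],ok[3])
```

```text
[[500.89275924 328.64554714  37.        ]]
1.575
2.0 [-0.23, 0.4, 1.71, -0.0, 1.03, -0.66] [0.17, 0.34, 1.9, -1.01, 0.96, 0.37] None
2.2 [-0.21, 0.43, 1.67, -0.0, 1.04, -0.84] [0.15, 0.29, 1.95, -1.09, 0.8, 0.28] None
2.4 [-0.18, 0.46, 1.63, -0.0, 1.06, -1.01] None None
2.6 [-0.15, 0.48, 1.59, -0.0, 1.07, -1.17] None None
2.8 [-0.11, 0.5, 1.57, -0.0, 1.08, -1.34] None None
3.0 [-0.08, 0.51, 1.55, -0.0, 1.08, -1.51] [-0.04, 0.17, 2.12, -0.92, 0.09, -0.58] [-0.03, 0.17, 2.21, 3.58, 0.22, 1.2]
3.2 [-0.04, 0.51, 1.54, -0.0, 1.09, -1.67] [-0.1, 0.16, 2.13, 1.11, 0.13, -2.79] [-0.12, 0.16, 2.23, 2.49, 0.24, 2.1]
3.4 [-0.01, 0.51, 1.55, -0.0, 1.09, -1.84] None [-0.21, 0.16, 2.22, 1.93, 0.41, 2.48]
3.6 [0.02, 0.5, 1.56, -0.0, 1.08, -2.01] None [-0.29, 0.19, 2.19, 1.64, 0.59, 2.57]
3.8 [0.05, 0.49, 1.58, -0.0, 1.07, -2.18] None [-0.34, 0.22, 2.15, 1.45, 0.77, 2.58]
4.0 [0.08, 0.47, 1.61, -0.0, 1.06, -2.35] [-0.29, 0.24, 2.03, 1.09, 0.83, 2.81] [-0.38, 0.26, 2.09, 1.3, 0.93, 2.56]
4.2 [0.1, 0.44, 1.65, -0.0, 1.05, -2.52] [-0.31, 0.28, 1.98, 1.0, 0.98, 2.72] [-0.39, 0.31, 2.02, 1.16, 1.09, 2.52]
4.4 [0.12, 0.41, 1.69, -0.0, 1.04, -2.71] [-0.31, 0.32, 1.92, 0.92, 1.13, 2.63] [-0.4, 0.36, 1.94, 1.05, 1.23, 2.47]
```

View pics/w1.png

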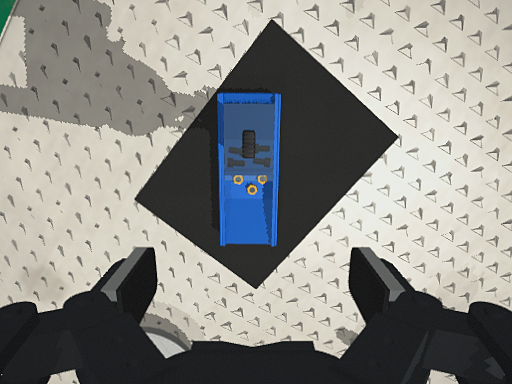

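Wrist view: the box is upright in the picture, from (218,94) to (281,245). The black grip is at (249,143), the screws are under the cover at about (248,157), and the nuts are at (250,184). Next I measure precisely, look at the dish and widen the pour scan.

Run:
```python
from h import *
f=np.load("w1.npz"); p=f["p"]; c=optics.camera_params("wrist")
hsv=cv2.cvtColor(p,cv2.COLOR_RGB2HSV)
m=cv2.inRange(hsv,(105,110,50),(130,255,255))>0
h=cv2.convexHull(big(m)); P=plane(c,h,37,f["R"],f["t"])[:,:2].astype(np.float32); r=cv2.minAreaRect(P); print("box",r)
k=(hsv[...,2]<60); k=k&(np.arange(512)[None]>130)&(np.arange(512)[None]<402)&(np.arange(384)[:,None]<292)
k[m]=1; g=np.zeros_like(k); g[125:165,228:270]=(hsv[...,2]<60)[125:165,228:270]
r=cv2.minAreaRect(plane(c,cv2.convexHull(big(k)),3,f["R"],f["t"])[:,:2].astype(np.float32)); print("mat",r)
d=f["d"]; v,u=np.mgrid[100:240:2,220:280:2]; uv=np.c_[u.ravel(),v.ravel()]
X=rays(c,uv)*d[uv[:,1],uv[:,0]][:,None]; W=(X-f["t"])@f["R"]
top=W[(W[:,2]>43)&(W[:,2]<52)]; print("grip pts",len(top),top.mean(0),top[:,2].max()); print(cv2.minAreaRect(top[:,:2].astype(np.float32)))
wl=W[(W[:,2]>34)&(W[:,2]<40)]; print("wall",len(wl), np.median(wl[:,2]) if len(wl) else 0)
# dish
ctrl.move_ptp([517,53,260],tool(1.7)); ctrl.hold(.2)
p,d,c=wrist(); cv2.imwrite("pics/w2.png",p[:,:,::-1]); np.savez("w2.npz",p=p,d=d,R=c["R"],t=c["t"])
D=np.array([517,53.])
for a in np.arange(-1.2,2.2,.2):
    ok=[]
    for t in (0,.4,.8,.95):
        B=down(a,t); lip=np.r_[D-30*np.array([np.cos(a),np.sin(a)]),75]; o=lip-B@[77,0,28]; g=o+B@[0,0,20]
        q=ctrl.solve_ik(g-tool(a,t)[:,2]*6,tool(a,t)); ok.append(None if q is None else np.round(q,2).tolist())
    print(round(a,1),ok)
```

```text
box ((483.9582214355469, 339.63714599609375), (60.47318649291992, 156.0684051513672), 33.47318649291992)
mat ((497.31976318359375, 347.4736633300781), (238.75457763671875, 179.07179260253906), 84.29006958007812)
grip pts 87 [467.01037813 365.35683488  47.49896412] 49.656583801918735
((466.9588317871094, 365.14959716796875), (11.431242942810059, 22.708419799804688), 33.56757736206055)
wall 1222 35.77345743348215
-1.2 [None, [-0.08, 0.32, 1.81, 0.38, 1.22, 2.52], [-0.26, 0.45, 1.72, 0.62, 1.53, 2.3], [-0.31, 0.53, 1.67, 0.68, 1.64, 2.25]]
-1.0 [[0.12, 0.25, 1.92, -0.0, 0.97, 2.69], [-0.08, 0.32, 1.81, 0.33, 1.28, 2.35], [-0.23, 0.49, 1.66, 0.52, 1.62, 2.19], [-0.28, 0.57, 1.61, 0.58, 1.74, 2.16]]
-0.8 [[0.1, 0.22, 1.97, -0.0, 0.96, 2.47], [-0.08, 0.32, 1.8, 0.27, 1.33, 2.19], [-0.2, 0.52, 1.61, 0.42, 1.7, 2.07], [-0.24, 0.6, 1.54, 0.47, 1.83, 2.05]]
-0.6 [[0.06, 0.18, 2.01, -0.0, 0.95, 2.23], [-0.08, 0.33, 1.8, 0.2, 1.37, 2.02], [-0.17, 0.54, 1.57, 0.31, 1.77, 1.94], [-0.19, 0.63, 1.49, 0.35, 1.9, 1.94]]
-0.4 [[0.02, 0.15, 2.04, -0.0, 0.95, 1.99], [-0.07, 0.33, 1.79, 0.13, 1.4, 1.85], 
[... 1274 characters left out ...]
 1.18, 0.52], [0.14, 0.49, 1.66, -0.68, 1.48, 0.75], [0.2, 0.57, 1.6, -0.76, 1.6, 0.8]]
1.4 [[-0.28, 0.29, 1.87, -0.0, 0.98, -0.11], [-0.04, 0.32, 1.81, -0.45, 1.11, 0.35], [0.16, 0.46, 1.72, -0.76, 1.37, 0.65], [0.22, 0.53, 1.67, -0.86, 1.48, 0.72]]
1.6 [[-0.27, 0.33, 1.81, -0.0, 1.0, -0.3], [-0.04, 0.31, 1.82, -0.47, 1.03, 0.18], [0.17, 0.42, 1.77, -0.85, 1.24, 0.55], [0.24, 0.48, 1.75, -0.95, 1.35, 0.65]]
1.8 [[-0.25, 0.36, 1.76, -0.0, 1.01, -0.48], [-0.04, 0.31, 1.82, -0.48, 0.95, -0.0], [0.17, 0.38, 1.84, -0.93, 1.11, 0.46], [0.25, 0.43, 1.83, -1.06, 1.2, 0.6]]
2.0 [[-0.23, 0.4, 1.71, -0.0, 1.03, -0.66], [-0.04, 0.3, 1.83, -0.47, 0.88, -0.19], [0.17, 0.34, 1.9, -1.01, 0.96, 0.37], None]
```

View pics/w2.png

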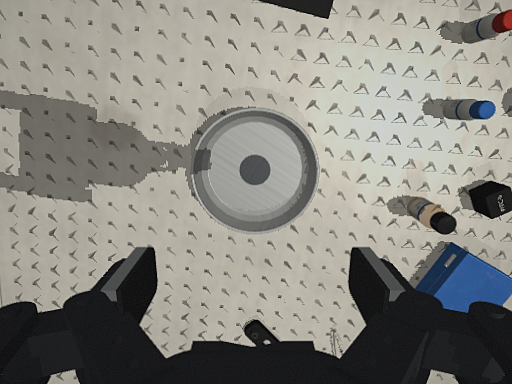

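Dish view: the dish centre spot is at about (255,170), the bottle is at (432,213), and the vials are at the right edge. I'll pin down the dish and slide the cover by its grip block.

Run:
```python
from h import *
f=np.load("w2.npz"); p=f["p"]; c=optics.camera_params("wrist"); d=f["d"]
print("spot@7",plane(c,[(255,170)],7,f["R"],f["t"])[0].round(1))
v,u=np.mgrid[95:245,180:330]; uv=np.c_[u.ravel(),v.ravel()]
W=(rays(c,uv)*d[uv[:,1],uv[:,0]][:,None]-f["t"])@f["R"]
rim=W[(W[:,2]>26)&(W[:,2]<34)&(np.hypot(W[:,0]-517,W[:,1]-53)<95)][:,:2].astype(np.float32)
print("rim",len(rim),cv2.minEnclosingCircle(rim))
a=2.156; h=np.array([np.cos(a),np.sin(a),0]); R=tool(a); g=np.array([467,365.3,0])
ctrl.gripper_to(26,20)
ctrl.move_ptp(g+[0,0,120],R)
print(ctrl.move_l(g+[0,0,66.5],vel=60,threshold=5), sensors.read_state()["eef_pos"])
ctrl.gripper_to(5,20); s=sensors.read_state(); print(s["grip_width"],s["grasp_force"],s["force"])
if 9<s["grip_width"]<14:
    ctrl.move_l(g+[0,0,66.5]-71.5*h,vel=50); s=sensors.read_state(); print(s["force"],s["grip_width"],s["eef_pos"])
    ctrl.gripper_to(30); e=s["eef_pos"]; ctrl.move_l(e+[0,0,60]); ctrl.gripper_to(85)
    ctrl.move_ptp([490,340,235],R); ctrl.hold(.2)
    p,d,c=wrist(); cv2.imwrite("pics/w3.png",p[:,:,::-1]); np.savez("w3.npz",p=p,d=d,R=c["R"],t=c["t"])
    hsv=cv2.cvtColor(p,cv2.COLOR_RGB2HSV); m=cv2.inRange(hsv,(105,110,50),(130,255,255))>0
    r=cv2.minAreaRect(plane(c,cv2.convexHull(big(m)),37,c["R"],c["t"])[:,:2].astype(np.float32)); print("box",r)
    v,u=np.mgrid[80:260:2,210:290:2]; uv=np.c_[u.ravel(),v.ravel()]
    W=(rays(c,uv)*d[uv[:,1],uv[:,0]][:,None]-c["t"])@c["R"]; top=W[(W[:,2]>43)&(W[:,2]<52)]
    q=cv2.minAreaRect(top[:,:2].astype(np.float32)); print("grip",q, "v",39.5-(np.array(q[0])-r[0])@h[:2])
print(sensors.read_state()["t"])
```

```text
spot@7 [520.3  49.2   7. ]
rim 1985 ((519.8186645507812, 49.54668426513672), 70.33763122558594)
False [467.40437174 365.56738806  66.96570369]
10.958308085314055 23.610253036022186 [0.36211859 0.25413663 1.04219616]
[-2.3684623   3.88726409  5.68109635] 11.387979643788977 [506.5290117  306.35003381  67.16828011]
box ((485.1345520019531, 337.1551513671875), (60.64485168457031, 156.01792907714844), 33.494102478027344)
grip ((504.957763671875, 305.9650573730469), (10.037020683288574, 25.45874786376953), 33.6391487121582) v 76.44978097885982
9.9833
```

View pics/w3.png

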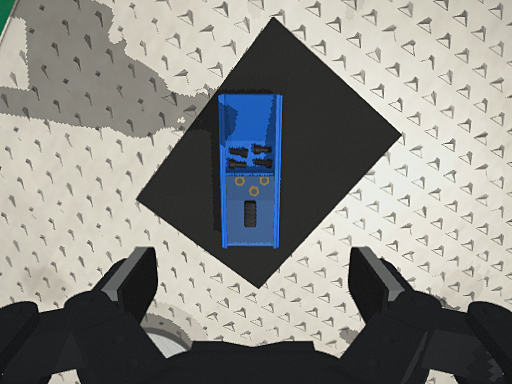

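The cover is fully across: the grip is at (250,213), the measured value is 76 mm, and the screws are bare at about (250,157). Now grasp, lift and pour.

Run:
```python
from h import *
a=2.156; R=tool(a); b=np.array([485.1,337.2,0])
ctrl.move_l(b+[0,0,110],R,vel=200)
print(ctrl.move_l(b+[0,0,31],vel=80,threshold=8))
ctrl.gripper_to(50,60); s=sensors.read_state(); print(s["grip_width"],s["grasp_force"],s["force"],s["eef_pos"])
assert 55<s["grip_width"]<66
z0=s["force"].copy()
ctrl.move_l(b+[0,0,150],vel=80); s=sensors.read_state(); print("lifted",s["grip_width"],s["force"]-z0)
D=np.array([520,49.4]); A=0.25; hd=np.array([np.cos(A),np.sin(A)])
def pose(t,zl,back=28):
    B=down(A,t); return np.r_[D-back*hd,zl]+B@(np.array([0,0,28])-[77,0,28])
ctrl.move_l(pose(0,125),tool(A),vel=100)
for t,z in ((12,100),(24,80)): ctrl.move_l(pose(np.deg2rad(t),z),tool(A,np.deg2rad(t)),vel=50)
for t in (30,34,38,42,46,49): ctrl.move_l(pose(np.deg2rad(t),70),tool(A,np.deg2rad(t)),vel=22)
ctrl.hold(.6)
s=sensors.read_state(); print(s["t"],s["grip_width"],s["force"]-z0)
p,d,c=wrist(); q,_=optics.grab_frame("top")
q=cv2.resize(q[100:330,130:400],(540,460)); cv2.imwrite("pics/w4.png",np.vstack([cv2.resize(p,(400,300)),cv2.resize(q,(400,290))])[:,:,::-1])
```

```text
False
59.31158237000551 65.88059306144714 [-0.49791018  0.61756036  2.74441164] [485.85657196 337.61390125  31.98179492]
lifted 58.87552922469101 [ 0.94266551 -0.92171882 -6.99880354]
20.8333 58.96082508037035 [ 0.3159179  -0.41763105 -6.69587096]
```

View pics/w4.png

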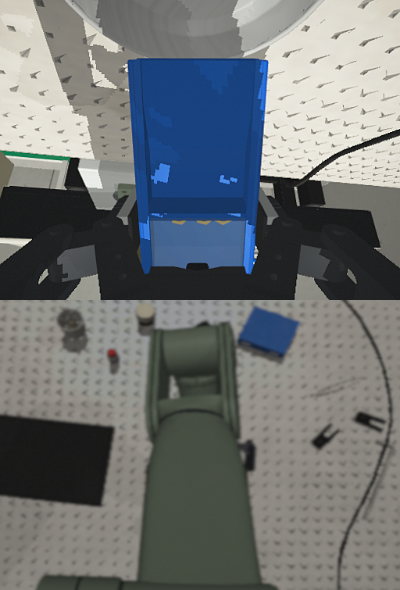

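The screw bay is empty (lip at about (198,60) in the upper panel, over the dish) and the nuts are held behind the divider at about y=221. Now I tip back, return the box and set it down gently.

Run:
```python
from h import *
D=np.array([520,49.4]); A=0.25; hd=np.array([np.cos(A),np.sin(A)])
def pose(t,zl,back=28):
    B=down(A,t); return np.r_[D-back*hd,zl]+B@(np.array([0,0,28])-[77,0,28])
for t,z in ((30,85),(0,125)): ctrl.move_l(pose(np.deg2rad(t),z),tool(A,np.deg2rad(t)),vel=60)
m=np.array([497,347,0]); R=tool(2.156)
ctrl.move_l(m+[0,0,150],R,vel=110)
ctrl.move_l(m+[0,0,45],vel=80); ctrl.hold(.2)
print(ctrl.move_l(m+[0,0,29],vel=12,threshold=5)); s=sensors.read_state(); print(s["eef_pos"],s["force"],s["t"])
ctrl.gripper_to(72); ctrl.gripper_to(85); ctrl.move_l(m+[0,0,120],vel=100)
ctrl.move_ptp([490,340,235],R); ctrl.hold(.2)
p,d,c=wrist()
hsv=cv2.cvtColor(p,cv2.COLOR_RGB2HSV); k=cv2.inRange(hsv,(105,110,50),(130,255,255))>0
r=cv2.minAreaRect(plane(c,cv2.convexHull(big(k)),37,c["R"],c["t"])[:,:2].astype(np.float32)); print("box",r)
t,_=optics.grab_frame("top"); q,_=optics.grab_frame("scene")
cv2.imwrite("pics/w5.png",np.hstack([cv2.resize(p,(400,300)),cv2.resize(t[170:270,210:330],(360,300))])[:,:,::-1]); cv2.imwrite("pics/s5.png",q[:,:,::-1])
print(sensors.read_state()["t"])
```

```text
True
[496.89942639 346.94915132  32.01062416] [-0.00674748 -0.5669706   6.19377579] 27.9333
box ((496.0235290527344, 346.2799072265625), (60.493408203125, 155.6178741455078), 33.42710876464844)
30.4417
```

View pics/w5.png

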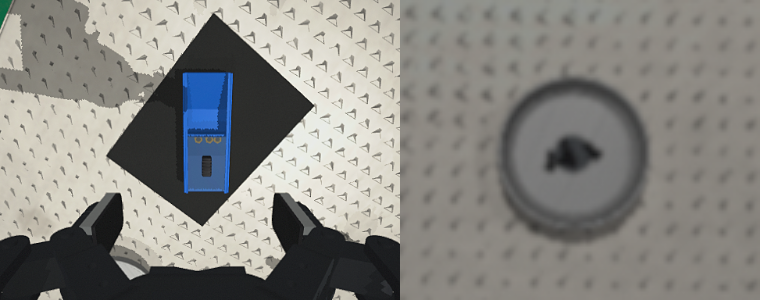

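The box stands on the middle of the mat with its cover across (grip at (206,165)), three nuts in their bay at about (207,140) and the screw bay empty. The screws lie in a cluster at the dish centre, about (573,154). The gripper is clear, so I hand in.

```bash
python3 -c "
from plant import ctrl
print(ctrl.finish_job())"
```

```text
the job is handed in; nothing more can be done
None
```

The job is handed in at about 30 s of the 61 s allowed: the screws lie clustered in the dish (too blurred in the last picture to count all four), and the box is back on the middle of the mat with its cover across and all three nuts inside; the hand-in returned no verdict.

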